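# Shut and lock the control box's access panel

### The arm

A 6-joint arm with a two-finger parallel gripper is mounted at the origin on a cart in front of the work surface, level with it; the furniture and walls round the work are solid. World frame = base frame: x ahead of the robot, y to its left, z up, the work surface at z = 0. Lengths are in mm, angles in rad, forces in N, time in s.
With the tool pointing down it reaches from about 350 to 775 mm from the base axis. Payload 7.3 kg.
Tool frame: the origin (TCP) lies midway between the tips of the shut fingers; the grasp point (between the pads) lies 19 mm behind it; x points along the fingers, y is the direction in which the jaws open and shut, and the axes are right-handed (so a half turn about x gives the same grasp; the last joint's range is limited). The gripper opens to 92 mm and grips with 3 to 60 N. Pads are 19 mm wide; open, the fingers measure 130 mm over their backs; the gripper's body (75 mm by 190 mm) begins 47 mm behind the grasp point.
Start: joints at [-1.348, 0.342, 1.524, -0, 1.275, -0.146], TCP at [189.284, -489.711, 226.741] pointing down, gripper open.
Joint ranges: [-2.53, 2.53], [-0.77, 2.02], [0.04, 2.7], [-1, 4.14], [0.28, 2.66], [-3.11, 3.11]. Speed limits (rad/s): [2.57, 2.57, 3.14, 3.14, 3.14, 3.14].

### API

Orientations are given as [roll, pitch, yaw] about the fixed x, y, z axes, in that order (R = Rz(yaw) Ry(pitch) Rx(roll)).
In Python, from plant import get_obs, capture, close_job gives the robot as it stands. The module is installed in compiled form; this text tells all that it offers.
- The arm moves only by the tool send_rows, never from a script. Its argument "moves" is a list of rows, each a list of 4 numbers: the shift along the tool's x, y, z in mm, then the turn about the tool's x in degrees. In form: [[tx, ty, tz, yaw], ...]. A call has 1 to 8 rows; each row shifts and turns the commanded pose from where the row before left it, along the tool's axes as they then stand; what a row does not reach is not made up. A row lasts 1/8 s, in which the tool goes at most 62.5 mm and 10.7 degrees, less where a joint would pass 70% of its speed; a pose out of reach is approached as far as the arm can. A call with a gripper value outside its range is refused whole. "hand" is the opening, from 0 (shut) to 1 (fully open), set as the call begins (left out, the last holds). The fingers move at their own pace and stop on an object; the grip force is fixed at half the most. Time passes only in rows, so rows that do not move let the fingers close. It gives the time, the measured TCP pose, the force and the opening at its end, in the units of the state.
- get_obs(): the state, without advancing time (a new reading comes with each control period).
- capture(name): name is "side" or "top"; returns a dict with "image" (420x560x3 uint8, red, green, blue), "K" (3x3 intrinsics, pixels), "position" and "attitude" of the camera in the world. Camera axes: x right, y down, z forward; pixel columns grow to the right and rows downward; lengths in mm; the calibration is good to about 2 mm. A picture is of the moment at which its call begins. There is no depth.
- close_job(): hands the job in, once; it reports no verdict.
The state is a dict: "time": time; "joint_positions": joint angles; "dq": joint speeds; "tau": joint torques, N m; "tool_pos": TCP position; "tcp_rot": TCP orientation; "contact_force": force on the tool from outside, world axes, zero at the start; "moment": the same for the moment, N m; "grip_width": finger opening in mm.
Only numpy, scipy, OpenCV 4.12 (cv2) and the standard library are available. Lean on these libraries where they do the work, as an engineer would, in place of code of your own. Each camera call takes 0.05 s, during which the arm holds its last target. There are 200 camera calls.

### The job

The access panel of the grey control box stands ajar. Push it down onto its seal with the fingertips, then set the fingertips in the slot of the blue quarter-turn fastener and turn it clockwise to its stop, so that the cam draws the panel down tight and it stays locked when you let go and come away. Nothing needs to be gripped or picked up: do not raise the panel any further, and leave everything else on the table where it is.

Things in the scene. Friction and masses are not known exactly. Their poses are not given: they have to be found in the camera images.
- control_box: fixed grey sheet-metal box, 220 mm (x) by 250 mm (y), 94 mm high without its panel, 119 mm over the shut panel's fastener. Origin: centre of its underside. x points from its front to the hinge at the back, y to its left, z up. Three black glands stand out 21 mm from its left wall. Place and yaw (up to 0.3 rad) vary.
- panel (a joint): opening angle of the light grey access panel, rad: 0 shut tight; starts 0.30 to 0.55, front edge raised. The stiff hinge leaves it where it is put (2 to 3 N near the front edge moves it). Pushed down and let go, it rests on the springy rubber seal at about 0.010; 12 N near the front edge squeezes it to 0, the hard stop.
- fastener (a joint): turn of the blue fastener, rad, clockwise from above: 0 unlocked, 1.571 locked (hard stop); starts 0 to 0.25, stays where left. Friction 0.1 N m; up to 0.2 N m from 0.7 to 1.3, where its cam tongue runs under a ramped keeper in the box and draws the panel down. With the panel not down (over 0.05) the tongue strikes the keeper at 0.7 or passes above it, and the panel then cannot shut.
- slot_centre (a point): on the fastener's axis, level with the top of its blue disc (76 mm across), set in a black bezel (100 mm outside, rim 1 mm above the disc, 14 mm above the panel). A slot crosses the disc: 30 mm wide, 70 mm long between the bezel's walls, 12 mm deep to a flat floor. Slot along this x axis (fore and aft unlocked, along the front edge locked); z out of the panel.
- push_spot (a point): bare place on the panel's top face, good for pushing: 190 mm from the hinge line, 34 mm from the front edge, 90 mm left of the panel's middle, 40 mm from the bezel. It moves with the panel; its z points out of the panel.
- panel_hinge (a point): middle of the panel's hinge line at the back of the box, 99 mm above the table; y along the hinge. The panel is 224 mm from here to its front edge, 258 mm wide, its top face 6 mm above the hinge line when shut. The fastener's axis is 150 mm from here, mid-width. A white line on the disc points to a red dot (right) unlocked, to a green dot (front) locked.
- tds_meter: bystander: white pen-shaped water meter, 27 x 145 x 16 mm, lying to the right of the control box; origin: centre of its underside
- screwdriver: bystander: screwdriver with a red handle, 30 x 202 x 28 mm, lying to the right of the control box, farther back; origin: centre of its underside
- evidence_tape: bystander: roll of yellow tape lying flat, 66 mm across, 24 mm high, left of the control box; origin: centre of its underside
- seal_ring_2: bystander: black rubber seal ring lying flat, 42 mm across, 8 mm high, left of the control box; origin: centre of its underside
- collar_plug: bystander: blue knurled plug, 42 mm across, 32 mm high, left of the control box; origin: centre of its underside
- push_fitting_1: bystander: small white elbow fitting, 25 x 29 x 16 mm, behind the control box; origin: centre of its underside
- push_fitting_2: bystander: small white elbow fitting, 25 x 29 x 16 mm, behind the control box; origin: centre of its underside

How it is judged (in metres and radians):
On the way, in this order (a step that is already met when the one before it is completed fails the run):
1. the panel is pushed down onto its seal while the fastener is still unlocked (value of joint panel below 0.04 rad and value of joint fastener below 0.5 rad), for 0.2 s.
2. the fingers, in the slot, turn the fastener towards locked (value of joint fastener above 0.8 rad and contact force between the fingers and fastener above 0.5 N and value of joint panel below 0.04 rad), for 0.05 s.
At the end, for the whole second after the job is handed in: The fastener stands at its locked stop (over 1.42 rad of 1.571), the cam holds the panel drawn down tight (under 0.007 rad) and both are at rest; the robot touches nothing (value of joint fastener above 1.42 rad and value of joint panel below 0.007 rad and velocity of joint each of fastener, panel below 0.05 rad/s).
It fails at once if the panel is raised beyond its starting range (over 0.65 rad) (value of joint panel above 0.65 rad).
It fails at once if one of the listed loose bystanders is moved by more than 20 mm or lifted (distance of any of tds_meter, screwdriver, evidence_tape, seal_ring_2, collar_plug, push_fitting_1, push_fitting_2 from where it was at the start of the episode above 0.02 m).
It also fails if it takes over 42 s, if anything falls off the work surface, if the arm or the gripper's body presses on something with over 40 N, if the wrist force passes 120 N, or if a joint passes its speed limit or range.

## Working session

There is one attempt and no reset: what is moved stays moved. The work goes in short steps, Python scripts to look and compute and a tool call to move; the robot and the scene stay as the last step left them, time stands still between calls to the robot, and variables do not carry over. Pictures are saved under pics/ and viewed, about 8 in all and at most 12, crops included, and the job is handed in when it is done.

Besides the shell and the picture viewer there is one more tool, called after "Request:" in YAML: its name, and indented under it one key for each argument. send_rows: Moves the arm, as the interface text tells. Its arguments: {"type":"object","properties":{"moves":{"type":"array","items":{"type":"array","items":{"type":"number"}}},"hand":{"type":"number"}},"required":["moves"]}

```bash
mkdir -p pics
python3 - <<'E'
from plant import get_obs,capture
import cv2,pickle
print(get_obs())
d={}
for n in("side","top"):
    c=capture(n);d[n]=c;cv2.imwrite(f"pics/{n}0.png",c["image"][:,:,::-1]);print(n,c["K"],c["position"],c["attitude"])
pickle.dump(d,open("c0.pkl","wb"))
E
```

```text
{'time': 0.0, 'joint_positions': array([-1.34801016e+00,  3.42745428e-01,  1.52501770e+00, -1.74405083e-05,
        1.27539302e+00, -1.45962393e-01]), 'dq': array([-3.27498189e-07,  2.38286666e-04,  1.07544078e-04,  6.83616894e-04,
       -3.47643289e-04, -8.24789904e-05]), 'tau': array([ 2.11041042e-03, -4.31237304e+01, -2.44223160e+01,  7.19958334e-02,
        5.57671837e-02, -1.16507103e-04]), 'tool_pos': array([ 189.17873   , -489.29481863,  226.03293948]), 'tcp_rot': array([-1.7060926 ,  1.56923274,  1.8042537 ]), 'contact_force': array([-0.39629888,  0.06323956, -0.51894798]), 'moment': array([-0.02414868, -0.0065435 ,  0.00369897]), 'grip_width': 91.50979012084038}
side [[420.88737654   0.         281.00420444]
 [  0.         420.88737654 210.35850348]
 [  0.           0.           1.        ]] [1168.91210574   71.70103742 1028.67958187] [-2.55361343  0.0100102   1.78690198]
top [[406.05551641   0.         280.61982824]
 [  0.         406.05551641 207.43229826]
 [  0.           0.           1.        ]] [ 307.2166773   -91.60507292 1471.67625474] [-2.93877044 -0.00613862 -1.45375084]
```

View pics/side0.png

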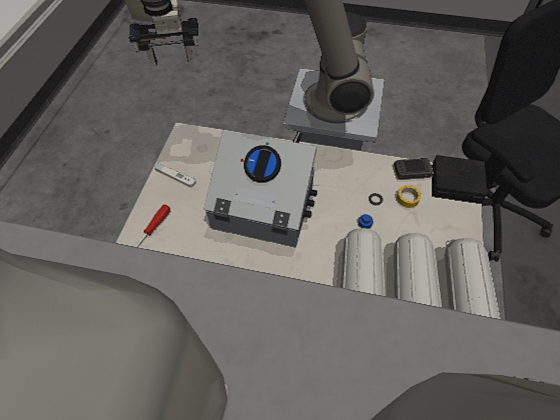

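View pics/top0.png

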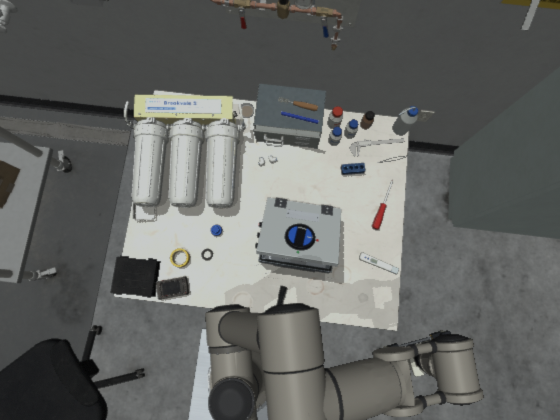

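The side view (seen from behind) shows the box at (260,185), its blue fastener at (262,163), and the panel raised at the front edge. The top view shows the box at (300,235) and the fastener at (300,236). Next I'll enlarge both to pick points.

Run:
```python
import cv2,pickle,numpy as np
d=pickle.load(open("c0.pkl","rb"))
a=d["side"]["image"][120:260,190:330,::-1];b=d["top"]["image"][185:285,240:360,::-1]
A=cv2.resize(a,(600,600),interpolation=cv2.INTER_CUBIC)[:, :];B=cv2.resize(b,(720,600),interpolation=cv2.INTER_CUBIC)
cv2.imwrite("pics/sc.png",A);cv2.imwrite("pics/tc.png",B)
```

```text
(no output)
```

View pics/sc.png

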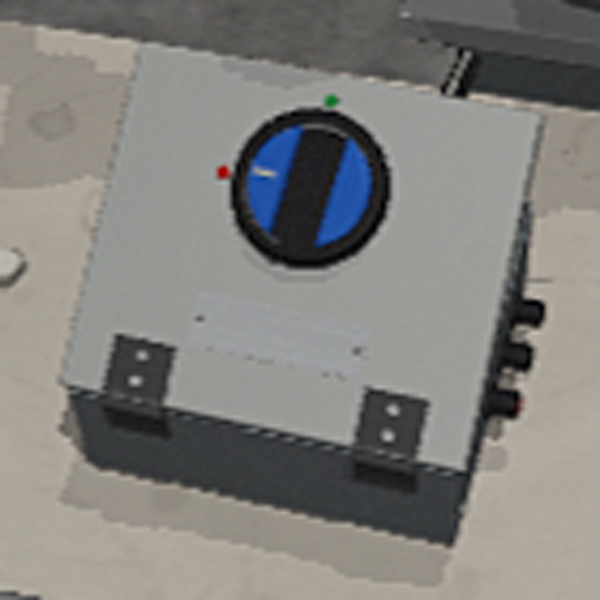

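View pics/tc.png

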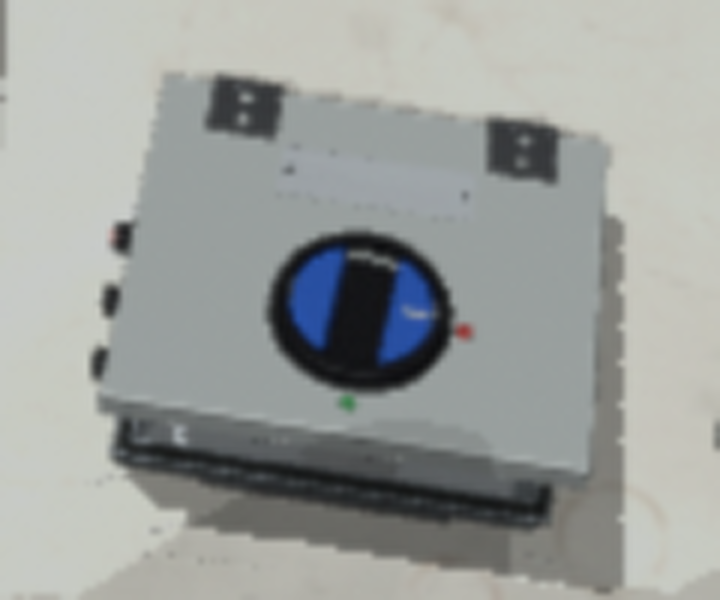

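```bash
cat > h.py <<'E'
import numpy as np
from scipy.spatial.transform import Rotation as R
from scipy.optimize import least_squares
def proj(c,P):
    M=R.from_euler('xyz',c["attitude"]).as_matrix()
    q=(np.atleast_2d(P)-c["position"])@M; q=q@np.array(c["K"]).T
    return q[:,:2]/q[:,2:]
def pan(p,L):   # p=hx,hy,yaw,theta ; L local (x toward the hinge, y left, z up) from hinge line
    return np.array([p[0],p[1],99])+R.from_euler('ZY',[p[2],p[3]]).apply(L)
E
python3 - <<'E'
from h import *
import pickle
d=pickle.load(open("c0.pkl","rb"))
L=np.array([[-224,-129,6],[-224,129,6],[-150,0,20]],float)
S=np.array([[143,43],[541,115],[310,188]])/4.286+[190,120]
T=np.array([[586,463],[100,397],[360,312]])/6+[240,185]
f=lambda p:np.r_[(proj(d["side"],pan(p,L))-S),(proj(d["top"],pan(p,L))-T)].ravel()
for t0 in(.3,.5):
    r=least_squares(f,[450,-80,0.1,t0],x_scale=[100,100,.1,.1]);print(r.x.round(4),r.fun.round(2))
p=r.x
np.save("p.npy",p)
for th in (p[3],0.01,0.0):
    q=p.copy();q[3]=th
    print(th,"slot",pan(q,[[-150,0,19]]).round(1),"push",pan(q,[[-190,90,6]]).round(1),pan(q,[[-210,90,6],[-190,110,6]]).round(1))
print(proj(d["side"],pan(p,[[0,129,6],[0,-129,6]]))-[[190,120]],proj(d["top"],pan(p,[[0,129,6],[0,-129,6]]))-[[240,185]])
E
```

```text
[ 6.134247e+02 -1.414314e+02 -2.560000e-02  4.559000e-01] [-0.96  0.25 -0.11 -0.1  -0.67 -0.18 -0.05  1.31 -1.2   0.43 -0.78 -1.55]
[ 6.134247e+02 -1.414314e+02 -2.560000e-02  4.559000e-01] [-0.96  0.25 -0.11 -0.1  -0.67 -0.18 -0.05  1.31 -1.2   0.43 -0.78 -1.55]
0.4559176405300215 slot [[ 487.2 -138.2  182.1]] push [[447.8 -47.2 188. ]] [[429.9 -46.7 196.8]
 [448.3 -27.2 188. ]]
0.01 slot [[ 463.7 -137.6  119.5]] push [[425.9 -46.6 106.9]] [[405.9 -46.1 107.1]
 [426.4 -26.6 106.9]]
0.0 slot [[ 463.5 -137.6  118. ]] push [[425.8 -46.6 105. ]] [[405.8 -46.1 105. ]
 [426.3 -26.6 105. ]]
[[108.52229153 110.22542846]
 [ 13.2118687   90.6693667 ]] [[ 26.01790521  11.62733022]
 [100.16138934  22.11222202]]
```

Run:
```python
from plant import get_obs
from h import *
o=get_obs();M=R.from_euler('xyz',o["tcp_rot"]).as_matrix();print(M.round(3))
print("shift in tool axes to (440,-47,260)",(M.T@(np.array([440,-47,260])-o["tool_pos"])).round(1))
```

```text
[[-0.     0.361 -0.933]
 [ 0.001 -0.933 -0.361]
 [-1.    -0.001 -0.   ]]
shift in tool axes to (440,-47,260) [ -33.3 -322.2 -393.4]
```

Request:
send_rows:
  moves:
    - [-34,0,0,0]
    - [0,-32,-39,0]
    - [0,-32,-39,0]
    - [0,-32,-39,0]
    - [0,-32,-39,0]
    - [0,-32,-39,0]
    - [0,-32,-39,0]
    - [0,-32,-39,0]
  hand: 0

```text
time: 1.1
tool_pos: [363.6, -180.8, 260.6]
tcp_rot: [-0.904, 1.571, 2.606]
contact_force: [0.8, -0.5, -0.5]
grip_width: 16.4
```

Request:
send_rows:
  moves:
    - [0,-32,-40,0]
    - [0,-33,-40,0]
    - [0,-33,-40,0]
    - [0,0,0,-10]
    - [0,0,0,-10]
    - [0,0,0,-10]
    - [0,0,0,-10]
    - [0,0,0,-10]

```text
time: 2.1
tool_pos: [439.5, -47.6, 260.4]
tcp_rot: [-1.437, 1.57, 2.952]
contact_force: [-0.4, 0.1, 0.5]
grip_width: 0.9
```

Request:
send_rows:
  moves:
    - [0,0,0,-10]
    - [0,0,0,-7]
    - [20,0,0,0]
    - [20,0,0,0]

```text
time: 2.6
tool_pos: [439.6, -47.6, 220.0]
tcp_rot: [-0.634, 1.571, -2.237]
contact_force: [0.8, -0.1, -0.8]
grip_width: 0.3
```

Request:
send_rows:
  moves:
    - [10,0,0,0]
    - [10,0,0,0]
    - [10,-1,0,0]
    - [10,-2,0,0]
    - [10,-3,0,0]
    - [10,-3,0,0]

```text
time: 3.35
tool_pos: [430.4, -47.4, 160.1]
tcp_rot: [-0.927, 1.571, -2.531]
contact_force: [-0.8, 0.6, 1.9]
grip_width: 0.6
```

Request:
send_rows:
  moves:
    - [10,-3,0,0]
    - [10,-2,0,0]
    - [10,-1,0,0]
    - [10,0,0,0]
    - [8,0,0,0]
    - [5,0,0,0]

```text
time: 4.1
tool_pos: [424.6, -47.2, 107.1]
tcp_rot: [-1.707, 1.57, 2.972]
contact_force: [-2.4, 0.1, 5.0]
grip_width: 0.0
```

Nearly on the seal. I'll push a little more, hold, then come away to look.

Request:
send_rows:
  moves:
    - [2,0,0,0]
    - [1,0,0,0]
    - [1,0,0,0]
    - [0,0,0,0]
    - [0,0,0,0]

```text
time: 4.72
tool_pos: [424.6, -47.2, 105.0]
tcp_rot: [0.817, 1.57, -0.786]
contact_force: [-7.9, 1.4, 18.3]
grip_width: 0.3
```

Request:
send_rows:
  moves:
    - [-15,0,0,0]
    - [-40,0,0,0]
    - [-40,0,0,0]
    - [0,-20,-40,0]
    - [0,0,-55,0]
    - [0,0,-40,0]
    - [0,0,0,0]
  hand: 0.2

```text
time: 5.6
tool_pos: [409.3, 90.5, 198.8]
tcp_rot: [1.984, 1.57, 0.385]
contact_force: [-0.9, 0.1, -0.1]
grip_width: 18.5
```

Run:
```python
from plant import get_obs,capture
from h import *
import cv2,pickle
d={}
for n in("side","top"): d[n]=capture(n)
pickle.dump(d,open("c1.pkl","wb"))
a=d["side"]["image"][120:260,190:330,::-1];b=d["top"]["image"][185:285,240:360,::-1]
A=cv2.resize(a,(400,400),interpolation=cv2.INTER_CUBIC);B=cv2.resize(b,(400,400*100//120),interpolation=cv2.INTER_CUBIC)
im=np.zeros((400,800,3),np.uint8);im[:,:400]=A;im[:333,400:]=B;cv2.imwrite("pics/c1.png",im)
o=get_obs();print(o["grip_width"],o["joint_positions"],R.from_euler('xyz',o["tcp_rot"]).as_matrix().round(3))
```

```text
18.02211965422872 [ 2.95931493e-02  1.75745164e-01  1.83748029e+00 -4.47832519e-04
  1.12795982e+00  6.10704650e-02] [[ 0.     1.    -0.031]
 [-0.    -0.031 -1.   ]
 [-1.     0.     0.   ]]
```

View pics/c1.png

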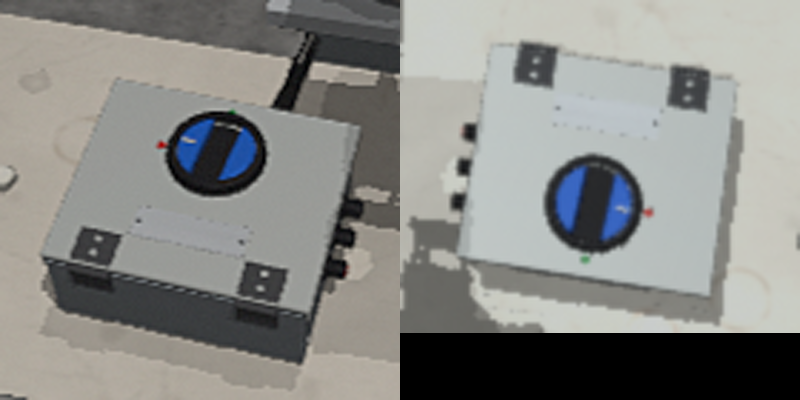

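The panel is down. The side crop has its fastener at about (216,153) and the top crop at about (594,204). Now the disc centre and slot angle from the two blue segments.

```bash
cat >> h.py <<'E'
import cv2
def ray(c,uv,z):
    M=R.from_euler('xyz',c["attitude"]).as_matrix()
    v=M@np.linalg.solve(np.array(c["K"]),np.r_[uv,1]); return c["position"]+v*(z-c["position"][2])/v[2]
def fast(d,z=118.5):
    for n,(r0,c0) in dict(side=(120,190),top=(185,240)).items():
        c=d[n];s=c["image"][r0:r0+100,c0:c0+130];b=cv2.inRange(cv2.cvtColor(s,cv2.COLOR_RGB2HSV),(105,120,50),(130,255,255))
        k,l,st,ce=cv2.connectedComponentsWithStats(b)
        i=np.argsort(-st[1:,4])[:2]+1
        P=[ray(c,ce[j]+[c0,r0],z) for j in i];P.sort(key=lambda q:q[1]); v=P[1]-P[0]
        print(n,st[i,4],"centre",((P[0]+P[1])/2).round(1),"slot heading deg",np.degrees(np.arctan2(v[1],v[0])).round(1)-90, "sep",np.linalg.norm(v).round(1))
        # whole dark+blue fastener (bezel) outline
        g=cv2.inRange(s.max(2),0,75)|b; k,l,st,ce=cv2.connectedComponentsWithStats(g)
        j=l[tuple(np.round(np.mean([proj(c,q)[0] for q in P],0)-[c0,r0]).astype(int)[::-1])]
        cnt=max(cv2.findContours((l==j).astype(np.uint8),0,2)[0],key=len)
        e=cv2.fitEllipse(cnt);print("  bezel ellipse",np.round(e[1],1),ray(c,np.array(e[0])+[c0,r0],z+1).round(1))
E
python3 - <<'E'
from h import *
import pickle
d=pickle.load(open("c1.pkl","rb"));fast(d)
p=np.load("p.npy")
# panel corners in shut state from picture
S=np.array([[117,80],[359,127],[308,312],[43,258]])/400*140+[190,120]
T=np.array([[711,295],[459,256],[491,44],[735,77]]);T=(T-[400,0])/[400/120,333/100]+[240,185]
for n,U in(("side",S),("top",T)):
    P=np.array([ray(d[n],u,106) for u in U]);print(n,P.round(1).tolist(), "yaw",np.degrees(np.arctan2(*(P[3:0:-3].sum(0)*0+ (P[3]+P[2]-P[0]-P[1]))[1::-1])).round(1))
E
```

```text
side [146 141] centre [ 462.2 -136.7  118.5] slot heading deg -7.099999999999994 sep 47.3
  bezel ellipse [29.2 34.4] [ 468.1 -135.9  119.5]
top [130 115] centre [ 462.  -138.9  118.5] slot heading deg -6.0 sep 47.4
  bezel ellipse [27.5 28. ] [ 461.4 -139.2  119.5]
side [[386.2, -259.7, 106.0], [396.7, -6.6, 106.0], [617.7, -14.8, 106.0], [611.6, -265.5, 106.0]] yaw -1.8
top [[384.8, -267.3, 106.0], [393.7, -12.8, 106.0], [613.9, -17.7, 106.0], [609.0, -271.7, 106.0]] yaw -1.2
```

Request:
send_rows:
  moves:
    - [0,15,55,0]
    - [0,15,57,0]
    - [0,15,57,0]
    - [0,15,58,0]
    - [0,0,0,4.7]
    - [20,0,0,0]
    - [20,0,0,0]
    - [10,0,0,0]

```text
time: 6.7
tool_pos: [461.0, -141.5, 147.7]
tcp_rot: [-1.716, 1.569, 2.88]
contact_force: [0.3, -0.3, 0.1]
grip_width: 18.1
```

Run:
```python
from plant import get_obs,capture
from h import *
import pickle
c=capture("side")
o=get_obs();M=R.from_euler('xyz',o["tcp_rot"]).as_matrix()
print(o["tool_pos"],M.round(3),o["grip_width"],M.T@(np.array([462.2,-138,0])-o["tool_pos"]))
cv2.imwrite("pics/s2.png",cv2.resize(c["image"][110:230,200:320,::-1],(600,600),interpolation=2))
```

```text
[ 460.69526035 -141.14600633  146.99656718] [[-0.002  0.993 -0.116]
 [ 0.001 -0.116 -0.993]
 [-1.    -0.002 -0.001]] 18.23762271446253 [146.99551275   1.4888016   -3.20235213]
```

View pics/s2.png

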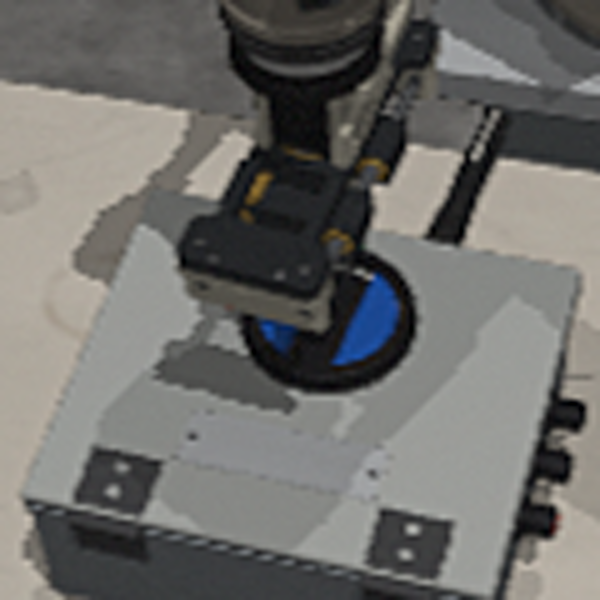

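The gripper body hides the tips (its end at (260,300)), but the jaws line up along the slot. I'll correct the offset and go in stepwise.

Request:
send_rows:
  moves:
    - [0,1.5,-3.2,0]
    - [12,0,0,0]
    - [10,0,0,0]
    - [5,0,0,0]
    - [4,0,0,0]
    - [0,0,0,0]

```text
time: 7.5
tool_pos: [463.5, -137.4, 117.5]
tcp_rot: [-1.659, 1.57, 2.939]
contact_force: [0.5, 0.3, -0.4]
grip_width: 18.2
```

Request:
send_rows:
  moves:
    - [3,0,0,0]
    - [3,0,0,0]
    - [0,0,0,0]

```text
time: 7.88
tool_pos: [463.5, -137.4, 111.5]
tcp_rot: [-1.637, 1.57, 2.961]
contact_force: [-0.8, 0.0, -0.3]
grip_width: 17.8
```

Request:
send_rows:
  moves:
    - [1.5,0,0,0]
    - [0,0,0,5]
    - [0,0,0,5]
    - [0,0,0,5]
    - [0,0,0,5]
    - [0,0,0,5]

```text
time: 8.62
tool_pos: [462.8, -138.2, 110.1]
tcp_rot: [-0.322, 1.569, -2.446]
contact_force: [-4.1, -4.1, 1.4]
grip_width: 18.3
```

Run:
```python
from plant import get_obs
from h import *
o=get_obs();M=R.from_euler('xyz',o["tcp_rot"]).as_matrix();print(o["tool_pos"],o["contact_force"].round(1),o["moment"].round(2),"heading",np.degrees(np.arctan2(M[1,1],M[0,1])))
```

```text
[ 462.84612189 -138.23064381  110.13155725] [-4.1 -4.1  1.4] [-0.74  0.59  0.12] heading -31.699021838399247
```

Request:
send_rows:
  moves:
    - [0,0,0,6]
    - [0,0,0,6]
    - [0,0,0,6]
    - [0,0,0,6]
    - [0,0,0,6]
    - [0,0,0,6]
    - [0,0,0,6]

```text
time: 9.5
tool_pos: [462.2, -138.3, 110.0]
tcp_rot: [0.139, 1.567, -2.718]
contact_force: [-5.9, -5.4, 0.8]
grip_width: 18.2
```

Request:
send_rows:
  moves:
    - [0,0,0,6]
    - [0,0,0,6]
    - [0,0,0,6]
    - [0,0,0,6]
    - [0,0,0,3]
    - [0,0,0,0]

```text
time: 10.25
tool_pos: [462.2, -138.2, 110.0]
tcp_rot: [0.556, 1.568, -2.77]
contact_force: [-5.9, -4.7, 1.7]
grip_width: 18.4
```

```bash
cat > st.py <<'E'
from plant import get_obs
from h import *
o=get_obs();M=R.from_euler('xyz',o["tcp_rot"]).as_matrix();print(o["tool_pos"],o["contact_force"].round(1),o["moment"].round(2),"heading",np.degrees(np.arctan2(M[1,1],M[0,1])))
E
python3 st.py
```

```text
[ 462.22017651 -138.19397597  110.01756444] [-5.9 -4.7  1.7] [-0.74  0.92  0.06] heading -100.56466675035998
```

Request:
send_rows:
  moves:
    - [0,0,0,3]
    - [0,0,0,3]
    - [0,0,0,0]

```text
time: 10.62
tool_pos: [462.3, -138.2, 110.0]
tcp_rot: [0.675, 1.568, -2.756]
contact_force: [-4.4, -4.1, 0.8]
grip_width: 18.5
```

```bash
python3 st.py
```

```text
[ 462.27393307 -138.18569005  110.01208846] [-4.4 -4.1  0.8] [-0.74  0.9   0.13] heading -106.56327564045999
```

Request:
send_rows:
  moves:
    - [0,0,0,3]
    - [0,0,0,3]
    - [0,0,0,0]

```text
time: 11.0
tool_pos: [462.1, -137.8, 110.1]
tcp_rot: [0.666, 1.567, -2.868]
contact_force: [-5.3, -2.2, 3.1]
grip_width: 18.3
```

```bash
python3 st.py
```

```text
[ 462.13352579 -137.79502276  110.09516084] [-5.3 -2.2  3.1] [-0.51  1.03  0.82] heading -112.45804300779061
```

At the stop (0.82 N m). I'll unload, withdraw straight up and look.

Request:
send_rows:
  moves:
    - [0,0,0,-5]
    - [0,0,0,-5]
    - [0,0,0,-4]
    - [0,0,0,0]
    - [-10,0,0,0]
    - [-20,0,0,0]
    - [-30,0,0,0]
    - [-30,0,0,0]

```text
time: 12.0
tool_pos: [463.6, -137.4, 201.8]
tcp_rot: [2.719, 1.57, -0.573]
contact_force: [0.2, -0.3, -0.2]
grip_width: 18.4
```

Run:
```python
from plant import get_obs
from h import *
o=get_obs();M=R.from_euler('xyz',o["tcp_rot"]).as_matrix();print(M.round(2),M.T@[-60,230,0])
```

```text
[[ 0.   -0.15 -0.99]
 [-0.   -0.99  0.15]
 [-1.    0.   -0.  ]] [-9.57747501e-02 -2.18389172e+02  9.38411436e+01]
```

Request:
send_rows:
  moves:
    - [0,-44,19,0]
    - [0,-44,19,0]
    - [0,-44,19,0]
    - [0,-43,18,0]
    - [0,-43,18,0]
    - [0,0,0,0]

```text
time: 12.75
tool_pos: [403.3, 94.3, 201.0]
tcp_rot: [-2.531, 1.57, 0.464]
contact_force: [-0.5, 0.2, 0.9]
grip_width: 18.4
```

```bash
python3 - <<'E'
from plant import get_obs,capture
from h import *
d={n:capture(n) for n in("side","top")}
A=cv2.resize(d["side"]["image"][120:260,190:330,::-1],(400,400),interpolation=2);B=cv2.resize(d["top"]["image"][185:285,240:360,::-1],(400,333),interpolation=2)
im=np.zeros((400,800,3),np.uint8);im[:,:400]=A;im[:333,400:]=B;cv2.imwrite("pics/c3.png",im)
for n,(r0,c0) in dict(side=(120,190),top=(185,240)).items():
    c=d[n];s=c["image"][r0:r0+100,c0:c0+130];b=cv2.inRange(cv2.cvtColor(s,cv2.COLOR_RGB2HSV),(105,120,50),(130,255,255))
    k,l,st,ce=cv2.connectedComponentsWithStats(b);i=np.argsort(-st[1:,4])[:2]+1
    P=[ray(c,ce[j]+[c0,r0],118) for j in i];v=P[0]-P[1];v=v*np.sign(v[0])
    print(n,st[i,4],"normal heading",np.degrees(np.arctan2(v[1],v[0])).round(1))
E
python3 st.py
```

```text
side [179 144] normal heading -3.1
top [126 123] normal heading -2.7
[404.35485333  92.1267709  200.78618482] [-0.  -0.6 -0.7] [0.   0.05 0.02] heading -98.51599347758724
```

View pics/c3.png

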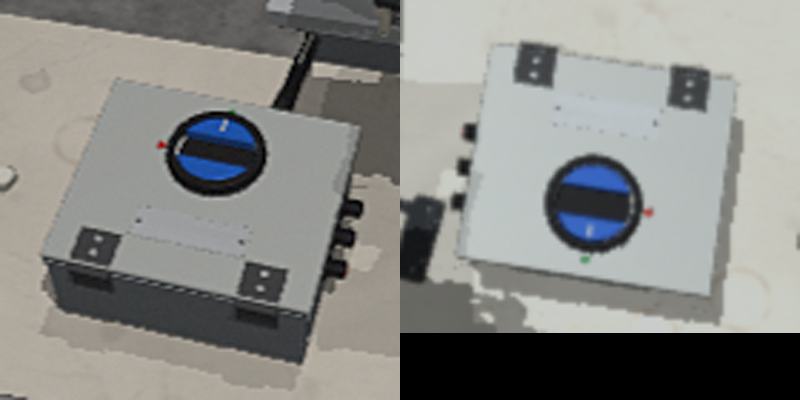

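The white line at (590,230) in the top crop points at the green dot (585,259). The slot lies along the front edge and the panel is shut, so I'm handing in.

```bash
python3 -c "
from plant import close_job;print(close_job())"
```

```text
the job is handed in; nothing more can be done
None
```

I pushed the panel down at the push spot with the shut fingertips, reaching about 18 N. I then set the slightly opened fingertips in the slot and turned the fastener clockwise until it hit its stop. The moment jumped to 0.82 N m there. I unloaded, withdrew straight up and moved the arm clear, and handed in at about 13 s of the 42 s allowed.

- **Fastener:** in the last pictures, the white line points at the green dot and the slot lies along the front edge. In both views its direction is about 1.5° off the box's own yaw, which is within measuring error of fully locked.
- **Panel:** it looks shut in both views. I had no direct reading of its angle, so "under 0.007 rad" is inferred from the fastener being at its stop.
- **Arm:** it was clear of everything, with the contact force near zero.
- **Bystanders:** the arm only moved high above the table and over the box. I did not check their positions again in the pictures.
- **Disagreements:** the first panel fit left errors of up to 1.5 pixels. On the shut panel, one of the four fastener-centre estimates (the bezel outline in the side view) was about 6 mm off in x. I used the other three, and the fingers entered the slot without force.

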